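# Put the matching lids back on the two open canisters

## Task

Two white canisters on the coffee counter, a round one and a square one, stand open and their wooden lids lie about: put the lid that fits on each of them, gently and not dropped, so that it sits flat and fully home. The small round lid belongs to neither canister; leave it, the canisters and everything else standing where they are.

Things in the scene. Friction and masses are not known exactly. Their poses are not given: they have to be found in the camera images.
- can_round_mouth (a point): Round white ceramic canister, 104 mm outside diameter, about 92 mm inside, 0.7 kg. Loose, upright, open, empty, 85 mm tall, wall 6 mm. Point: centre of its mouth, level with the rim; with a lid fully home (flange flat on the rim) the lid's listed point is 20 mm above it. 
- can_square_mouth (a point): Square white ceramic canister, 104 mm wide outside, 92 mm inside, 0.8 kg. Loose, upright, open, empty, 85 mm tall, wall 6 mm. Point: centre of its mouth, level with the rim; with a lid fully home (flange flat on the rim) the lid's listed point is 20 mm above it. x and y run parallel to its sides, so the orientation gives its yaw.
- lid_round_grip (a point): Large round wooden lid, 0.12 kg; flange 108 mm across; plug 85 mm across at its top, 73 mm at its foot; the grip is a round knob 26 mm across. Lies right way up: tapered plug 12 mm deep below, 6 mm flat flange, grip 28 mm tall on top (46 mm in all). Point: middle of the grip, on the lid's centre, 32 mm above the plug's foot, 14 mm above the flange's top.
- lid_square_grip (a point): Square wooden lid, 0.14 kg; flange 106 mm wide; plug 85 mm wide at its top, 73 mm at its foot; the grip is a bar 50 mm long (along the lid's x) and 18 mm thick (along its y). Fits in any of four quarter turns. Lies right way up: tapered plug 12 mm deep below, 6 mm flat flange, grip 28 mm tall on top (46 mm in all). Point: middle of the grip, on the lid's centre, 32 mm above the plug's foot, 14 mm above the flange's top.
- lid_small_grip (a point): Small round wooden lid that fits neither canister, to be left alone: flange 70 mm across, round knob 26 mm across. Lies right way up: tapered plug 12 mm deep below, 6 mm flat flange, grip 28 mm tall on top (46 mm in all). Point: middle of the grip, on the lid's centre, 32 mm above the plug's foot, 14 mm above the flange's top.
- lid_round: The large round lid itself; origin at the centre of its plug's underside, z up.
- lid_square: The square lid itself; origin at the centre of its plug's underside, z up, x along the grip bar.
- sugar_bowl: Bystander: small glass bowl with sugar cubes, 77 mm across, 54 mm tall; origin at the centre of its underside.
- sugar_dispenser: Bystander: glass sugar dispenser with chrome spout, 69 mm across, 121 mm tall; origin at the centre of its underside.
- teaspoon: Bystander: teaspoon lying flat, 132 mm long, 29 mm wide, 10 mm high; origin under its middle.
- creamer: Bystander: creamer tin, 55 mm across, 82 mm tall; origin at the centre of its underside.
- saucer: Bystander: white saucer, 135 mm across, 15 mm high; origin at the centre of its underside.
- mug_a: Bystander: white mug upside down on the right, nearer the robot, 70x99 mm with its handle, 90 mm tall; origin under its middle.
- mug_b: Bystander: white mug upside down on the right, farther from the robot, same size; origin under its middle.
Not all that is in view belongs to the job. What is shaped like the lid_round but purple is not meant.

How it is judged:
By the outcome, as a careful person would: the job done as asked, in the order asked, and still so for the second after the job is handed in, with the robot touching nothing.
It also fails if it takes over 51 s, if anything falls off the work surface, if the arm or the gripper's body presses on something with over 40 N, if the wrist force passes 120 N, or if a joint passes its speed limit or range.

## Robot

A 6-joint arm with a two-finger parallel gripper is mounted at the origin on a cart in front of the work surface, level with it; the furniture and walls round the work are solid. World frame = base frame: x ahead of the robot, y to its left, z up, the work surface at z = 0. Lengths are in mm, angles in rad, forces in N, time in s.
With the tool pointing down it reaches from about 300 to 775 mm from the base axis. Payload 14.6 kg.
Tool frame: the origin (TCP) lies midway between the tips of the shut fingers; the grasp point (between the pads) lies 19 mm behind it (manip.grip_point_offset is the distance from the TCP to the grasp point, in mm); x points along the fingers, z is the direction in which the jaws open and shut, and the axes are right-handed (so a half turn about x gives the same grasp; the last joint's range is limited). The gripper opens to 94 mm and grips with 3 to 60 N. Pads are 16 mm wide; open, the fingers measure 119 mm over their backs; the gripper's body (75 mm by 177 mm) begins 78 mm behind the grasp point.
Start: joints at [1.119, 0.3, 1.521, -0, 1.321, -0.067], TCP at [206.452, 509.771, 205.446] pointing down, gripper open.
Joint ranges: [-3.03, 3.03], [-0.79, 2.21], [0.23, 2.52], [-1.04, 4.18], [0, 3.07], [-2.55, 2.55]. Speed limits (rad/s): [2.22, 2.22, 2.57, 3.14, 3.14, 3.14].

## Interface

Orientations are given as [roll, pitch, yaw] about the fixed x, y, z axes, in that order (R = Rz(yaw) Ry(pitch) Rx(roll)).
In Python, from cell import manip, camera, calibration, order gives the robot as it stands.
- The arm moves only by the tool jog_arm, never from a script. Its arguments are lists of equal length, an entry for each row: "turn": the turn, a rotation vector about the tool's x, y, z in degrees, a list of three; "dp": the shift along the tool's x, y, z in cm, a list of three; "gripper": the closure, from 0 (fully open) to 1 (shut). In form: {"turn": [[ax, ay, az], ...], "dp": [[tx, ty, tz], ...], "gripper": [gripper, ...]}. A call has 1 to 8 rows; each row shifts and turns the pose as measured when the row begins, along the tool's axes as they then stand; what a row does not reach is not made up. A row lasts 1/8 s, in which the tool goes at most 62.5 mm and 10.7 degrees, less where a joint would pass 70% of its speed; a pose out of reach is approached as far as the arm can. A call is refused whole if a number of a shift passes 6.25 or a number of a turn 10.7, either way. A call with a gripper value outside its range is refused whole. The fingers move at their own pace and stop on an object; "grip_force" is the grip in N (left out, the last holds). Time passes only in rows, so rows that do not move let the fingers close. It gives the time, the measured TCP pose, the force and the opening at its end, in the units of the state.
- manip.read_state(): the state, without advancing time (a new reading comes with each control period).
- camera(name): name is "side" or "top" or "wrist"; returns (picture, depth): 384x512x3 uint8, red, green, blue; 384x512 float32, mm along the optical axis (not along the pixel's ray), 0 where there is no reading.
- calibration(name): a dict with "K" (3x3 intrinsics, pixels), "world_from_camera" (4x4, takes a point from camera to world coordinates). Camera axes: x right, y down, z forward; pixel columns grow to the right and rows downward; lengths in mm; the calibration is good to about 2 mm. A picture is of the moment at which its call begins: read the wrist's pose just before it. calibration takes no time and is no camera call; for the wrist camera it gives the pose at the moment of the call.
- order.sign_off(): hands the job in, once; it reports no verdict.
The state is a dict: "clock": time; "joints": joint angles; "qd": joint speeds; "effort": joint torques, N m; "eef_pos": TCP position; "eef_rot": TCP orientation; "wrist_force": force on the tool from outside, world axes, zero at the start; "moment": the same for the moment, N m; "finger_gap": finger opening in mm.
Only numpy, scipy, OpenCV 4.12 (cv2) and the standard library are available. Lean on these libraries where they do the work, as an engineer would, in place of code of your own. Each camera call takes 0.05 s, during which the arm holds its last target.

## Working session

There is one attempt and no reset: what is moved stays moved. The work goes in short steps, Python scripts to look and compute and a tool call to move; the robot and the scene stay as the last step left them, time stands still between calls to the robot, and variables do not carry over. Pictures are saved under pics/ and viewed, and the job is handed in when it is done.

Besides the shell and the picture viewer there is one more tool, called after "Request:" by a JSON object that holds its "fn" and its "kwargs", one argument or row to a line. jog_arm: Moves the arm, as the interface text tells. Its arguments: {"type":"object","properties":{"turn":{"type":"array","items":{"type":"array","items":{"type":"number"}}},"dp":{"type":"array","items":{"type":"array","items":{"type":"number"}}},"gripper":{"type":"array","items":{"type":"number"}},"grip_force":{"type":"number"}},"required":["turn","dp","gripper"]}

```bash
mkdir -p pics; ls
python3 - <<'E'
from cell import manip,camera,calibration
import cv2,numpy as np
s=manip.read_state();print(s)
for n in("top","side"):
    p,d=camera(n);c=calibration(n);np.savez(f'pics/{n}0.npz',p=p,d=d,K=c["K"],T=c["world_from_camera"])
    cv2.imwrite(f'pics/{n}0.png',cv2.resize(p[:,:,::-1],(800,600)))
    print(n,c)
E
```

```text
pics
{'clock': 0.0, 'joints': array([ 1.11936520e+00,  3.00481016e-01,  1.52162085e+00, -2.75565398e-06,
        1.32074761e+00, -6.66352451e-02]), 'qd': array([ 0.00051215,  0.00089787,  0.00134847,  0.00072436,  0.00186689,
       -0.00044816]), 'effort': array([-9.46175969e-04, -5.31806016e+01, -3.52728403e+01,  7.07883085e-02,
        2.44182476e-02, -7.90000445e-05]), 'eef_pos': array([206.34674134, 509.50843538, 204.86408618]), 'eef_rot': array([ 3.07708109,  1.5695395 , -2.0201031 ]), 'wrist_force': array([-0.93572128, -0.55874277, -0.2743572 ]), 'moment': array([-0.00069375,  0.00169675, -0.01281919]), 'finger_gap': 93.93078668296681}
top {'K': array([[458.75531239,   0.        , 256.89476288],
       [  0.        , 458.75531239, 187.93799506],
       [  0.        ,   0.        ,   1.        ]]), 'world_from_camera': array([[ 1.09949312e-03, -9.84175213e-01,  1.77194644e-01,
         2.35224468e+02],
       [-9.99957046e-01,  5.48704349e-04,  9.25235138e-03,
        -1.46623668e+02],
       [-9.20316235e-03, -1.77197206e-01, -9.84132335e-01,
         1.64184887e+03],
       [ 0.00000000e+00,  0.00000000e+00,  0.00000000e+00,
         1.00000000e+00]])}
side {'K': array([[356.56170934,   0.        , 254.63586136],
       [  0.        , 356.56170934, 197.83485951],
       [  0.        ,   0.        ,   1.        ]]), 'world_from_camera': array([[-9.22423357e-01,  2.96528103e-01, -2.47398938e-01,
         8.99003207e+02],
       [ 3.85872938e-01,  6.82167870e-01, -6.21087009e-01,
         7.83202095e+02],
       [-1.54021457e-02, -6.68369719e-01, -7.43669747e-01,
         1.17884632e+03],
       [ 0.00000000e+00,  0.00000000e+00,  0.00000000e+00,
         1.00000000e+00]])}
```

View pics/top0.png

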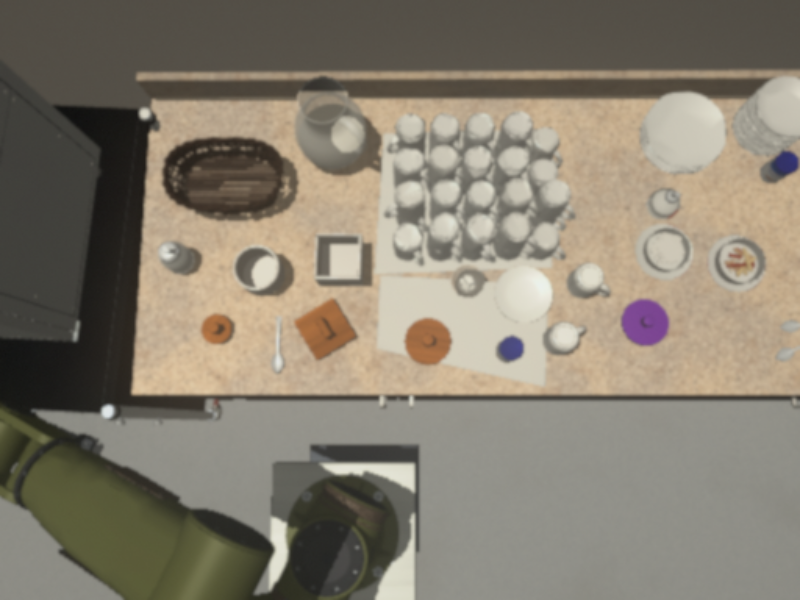

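View pics/side0.png

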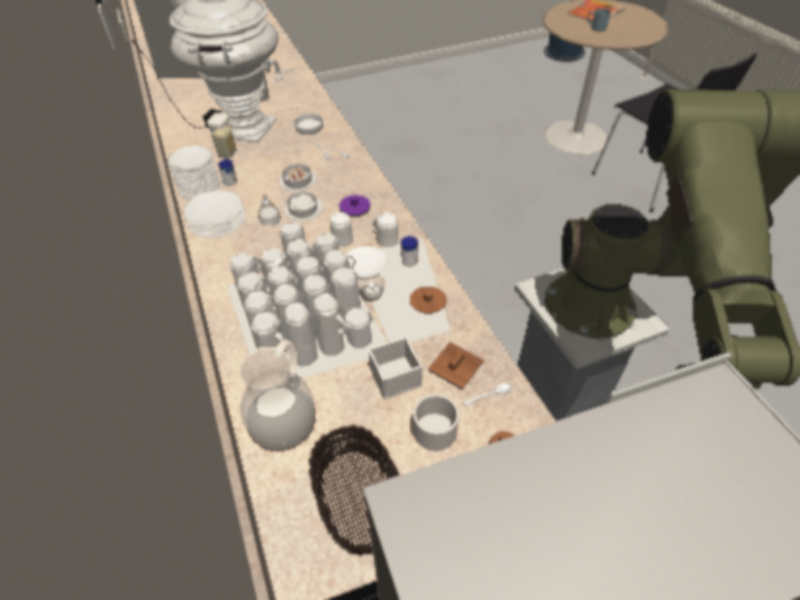

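Top view, 800-px scale: round canister is at (259,270), square canister at (338,258), square lid at (326,328), large round lid at (428,341). The purple look-alike (645,322) and the small lid (217,328) are not meant. The side view agrees.

```bash
cat > h.py <<'E'
import numpy as np,cv2
def load(f):
    z=np.load(f);return z['p'],z['d'],z['K'],z['T']
def cloud(d,K,T):
    v,u=np.mgrid[:d.shape[0],:d.shape[1]]
    P=np.stack([(u-K[0,2])/K[0,0]*d,(v-K[1,2])/K[1,1]*d,d],-1)
    W=P@T[:3,:3].T+T[:3,3];W[d==0]=np.nan
    return W
E
python3 - <<'E'
from h import *
p,d,K,T=load('pics/top0.npz');W=cloud(d,K,T)
S=1.5625
def reg(u,v,r):
    u,v=int(u/S),int(v/S);w=W[v-r:v+r+1,u-r:u+r+1].reshape(-1,3);c=p[v-r:v+r+1,u-r:u+r+1].reshape(-1,3);return w,c
t=W[int(300/S):int(390/S),int(150/S):int(370/S),2];print('table',np.nanpercentile(t,[5,25,50,75]))
for n,u,v,r,z0,z1 in [('rc',259,270,22,75,95),('sc',338,258,24,75,95),('sl',326,328,24,10,28),('rl',428,341,22,10,28),('sm',217,328,14,10,28)]:
    w,c=reg(u,v,r)
    m=(w[:,2]>z0)&(w[:,2]<z1);q=w[m]
    print(n,m.sum(),np.median(q[:,2]),q[:,:2].min(0),q[:,:2].max(0),(q.min(0)+q.max(0))/2,q.mean(0))
    rect=cv2.minAreaRect(q[:,:2].astype(np.float32));print('  rect',rect, cv2.minEnclosingCircle(q[:,:2].astype(np.float32)))
    m=(w[:,2]>34)&(w[:,2]<50);q=w[m]
    if len(q)>4 and z0<20:print('  grip',len(q),q.mean(0),cv2.minAreaRect(q[:,:2].astype(np.float32)))
# enlarged crop
c=p[150:250,90:310][:,:,::-1];cv2.imwrite('pics/crop0.png',cv2.resize(c,None,fx=3.6,fy=3.6,interpolation=cv2.INTER_CUBIC))
E
```

```text
table [-6.52955663 -2.52393526  0.34611799  3.97584027]
rc 176 82.85065833452666 [526.84570483 143.59310458] [630.15852865 244.98575589] [578.50211674 194.28943024  83.4574112 ] [576.7291643  195.85904221  82.95856912]
  rect ((578.4190063476562, 195.52064514160156), (103.1038818359375, 100.5208740234375), 44.69839096069336) ((578.41552734375, 194.81103515625), 52.0537109375)
sc 234 82.9803553362782 [551.40177278 -38.72190623] [656.67299065  64.67250115] [604.03738171  12.97529746  84.43968601] [603.61432165  13.13039889  83.08552894]
  rect ((603.82373046875, 12.888847351074219), (105.56256103515625, 102.77516174316406), 0.5054410099983215) ((603.9972534179688, 14.1556978225708), 71.62702178955078)
sl 775 17.29818743866622 [373.3820271  -35.45958672] [520.62700218 118.51362289] [447.00451464  41.52701808  18.57741637] [448.24014487  45.99980704  17.390223  ]
  rect ((445.88128662109375, 44.82536697387695), (128.06863403320312, 122.16063690185547), 21.826568603515625) ((439.2511901855469, 40.81827926635742), 82.03668212890625)
  grip 67 [447.73819659  45.58938232  43.53944005] ((448.
[... 374 characters left out ...]
89) ((439.9069519042969, -190.3929443359375), 88.91724395751953)
  grip 41 [ 419.66601016 -188.64772301   44.14581784] ((419.38726806640625, -188.09388732910156), (21.06715965270996, 21.86228370666504), 89.63097381591797)
sm 247 17.534912175077807 [414.87893011 261.14376769] [503.05279245 347.32307398] [458.96586128 304.23342084  18.74856075] [448.12239127 294.16958296  17.52923058]
  rect ((457.08807373046875, 299.55352783203125), (86.68802642822266, 67.31402587890625), 27.348953247070312) ((457.15625, 305.5912170410156), 48.15242385864258)
  grip 42 [447.36442001 293.15240576  43.87427981] ((448.0595397949219, 294.8437805175781), (21.765104293823242, 25.99052619934082), 2.7790303230285645)
```

View pics/crop0.png

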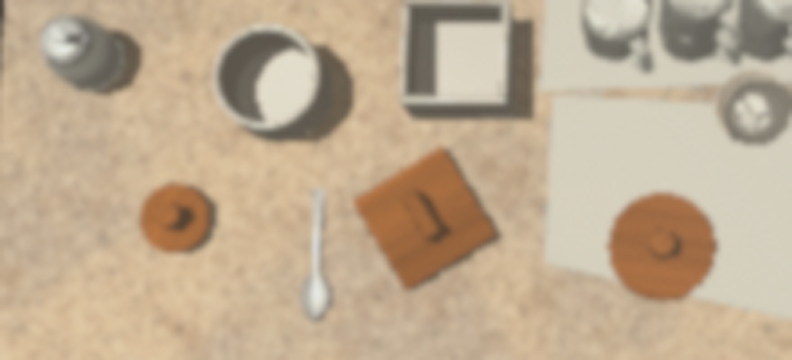

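Run:
```python
from h import *
from scipy.spatial.transform import Rotation as Ro
p,d,K,T=load('pics/top0.npz');W=cloud(d,K,T)
w=W.reshape(-1,3)
print('rows x from 800 down, cols y 480..-360 step 40 (max z)')
for x in range(800,260,-40):
    print(x,[int(np.nanmax(np.append(w[(abs(w[:,0]-x)<20)&(abs(w[:,1]-y)<20)][:,2],-9))) for y in range(480,-380,-40)])
R=Ro.from_euler('xyz',[3.07708109,1.5695395,-2.0201031]).as_matrix();print(R.round(3))
# lid yaw by colour
def fit(u,v,r,zs,n):
    S=1.5625;u,v=int(u/S),int(v/S);w=W[v-r:v+r+1,u-r:u+r+1];c=p[v-r:v+r+1,u-r:u+r+1].astype(int)
    m=(c[...,0]-c[...,2]>c[...,0]*0.5).astype(np.uint8)
    # rim points reprojected at flange plane z=17
    vv,uu=np.nonzero(m);vv=vv+v-r;uu=uu+u-r
    ray=np.stack([(uu-K[0,2])/K[0,0],(vv-K[1,2])/K[1,1],np.ones(len(uu))],-1)@T[:3,:3].T
    P=T[:3,3]+ray*((zs-T[2,3])/ray[:,2])[:,None]
    q=P[:,:2].astype(np.float32);print(n,len(q),q.mean(0),cv2.minAreaRect(q),cv2.minEnclosingCircle(q))
    cv2.imwrite(f'pics/m_{n}.png',m*255)
fit(326,328,26,17.5,'sl');fit(428,341,24,17.5,'rl');fit(217,328,16,17.5,'sm')
```

```text
rows x from 800 down, cols y 480..-360 step 40 (max z)
800 [80, 12, 92, 13, 16, 13, 15, 13, 90, 8, 9, 89, 79, 8, 7, 175, 180, 176, 175, 175, 175, 176]
760 [79, 11, 95, 77, 12, 14, 12, 75, 88, 9, 7, 7, 9, 10, 8, 173, 178, 174, 173, 175, 174, 176]
720 [78, 8, 89, 87, 84, 84, 85, 86, 86, 11, 7, 10, 10, 8, 8, 174, 182, 179, 179, 177, 174, 176]
680 [80, 9, 8, 8, 9, 9, 6, 11, 8, 7, 9, 7, 9, 7, 134, 171, 178, 174, 178, 177, 175, 176]
640 [80, 9, 103, 108, 8, 6, 82, 89, 89, 8, 90, 89, 90, 88, 8, 95, 99, 176, 178, 175, 174, 177]
600 [77, 61, 123, 121, 8, 8, 87, 85, 90, 8, 89, 87, 15, 88, 9, 93, 91, 166, 167, 179, 173, 162]
560 [78, 8, 69, 51, 9, 10, 91, 14, 89, 8, 86, 93, 91, 86, 10, 7, 9, 9, 62, 49, 58, 18]
520 [80, 8, 8, 8, 11, 9, 88, 90, 90, 9, 12, 26, 20, 7, 10, 12, 11, 10, 55, 58, 57, 18]
480 [78, 12, 9, 11, 24, 26, 7, 5, 9, 28, 53, 48, 26, 9, 11, 10, 25, 24, 15, 8, 10, 21]
440 [77, 12, 12, 8, 48, 53, 8, 10, 16, 21, 43, 58, 26, 24, 12, 20, 40, 53, 24, 9, 11, 85]
400 [81, 6, 7, 9, 17, 22, 8, 7, 13, 9, 23, 24, 21, 10, 10, 21, 44, 49, 25, 11, 12, 90]
360 [80, 9, 10, 7, 11, 8, 7, 7, 12, 9, 1
[... 165 characters left out ...]
-2, -9, -4, -9, -9, -9, 0, -9, -9, -9, -9, -9, -9]
[[-0.001 -0.927  0.375]
 [-0.001  0.375  0.927]
 [-1.     0.    -0.001]]
sl 791 [447.75635   44.844822] ((447.62725830078125, 44.99040603637695), (101.91355895996094, 102.1159439086914), 32.33835220336914) ((447.7912902832031, 45.087799072265625), 68.87873077392578)
rl 587 [ 418.15485 -189.94601] ((418.4761962890625, -189.57904052734375), (93.03116607666016, 95.99866485595703), 44.78542709350586) ((418.167724609375, -189.99134826660156), 49.36333465576172)
sm 244 [447.3617  292.83777] ((447.86669921875, 292.022216796875), (57.633365631103516, 61.78913497924805), 0.0034259322565048933) ((447.2735900878906, 292.67138671875), 32.77322006225586)
```

The crop confirms: square lid at crop (427,218) with its bar, 108 mm round lid at (662,246) with its knob, small lid at (176,218). All natural wood; purple one is out of the crop. Starting towards the round lid.

Request:
{"fn": "jog_arm", "kwargs": {
  "turn": [
    [0, 0, 0],
    [0, 0, 0],
    [0, 0, 0],
    [0, 0, 0],
    [0, 0, 0],
    [0, 0, 0],
    [0, 0, 0],
    [0, 0, 0]
  ],
  "dp": [
    [0, -3.5, -4.3],
    [0, -3.5, -4.3],
    [0, -3.5, -4.3],
    [0, -3.5, -4.3],
    [0, -3.5, -4.3],
    [0, -3.5, -4.3],
    [0, -3.5, -4.3],
    [0, -3.5, -4.3]
  ],
  "gripper": [0.3, 0.3, 0.3, 0.3, 0.3, 0.3, 0.3, 0.3],
  "grip_force": 20
}}

```text
clock: 1.1
eef_pos: [338.2, 74.8, 203.7]
eef_rot: [-3.045, 1.567, -1.853]
wrist_force: [1.0, 0.5, -0.2]
finger_gap: 65.9
```

```bash
cat > go.py <<'E'
import sys
from h import *
from cell import manip
from scipy.spatial.transform import Rotation as Ro
# usage go.py x y z jawdeg
s=manip.read_state();R=Ro.from_euler('xyz',s['eef_rot']);M=R.as_matrix()
g=np.array([float(a) for a in sys.argv[1:4]]);a=np.radians(float(sys.argv[4]))
cur=np.degrees(np.arctan2(M[1,2],M[0,2]))
z=np.array([np.cos(a),np.sin(a),0]);x=np.array([0,0,-1.]);G=np.stack([x,np.cross(z,x),z],1)
D=g-s['eef_pos']
print('clock',round(float(s['clock']),2),'pos',s['eef_pos'].round(1),'jaw',cur.round(2),'gap',round(s['finger_gap'],1),'F',s['wrist_force'].round(2),'j',s['joints'].round(2))
print('dp cm (current tool):',(M.T@D/10).round(2),' (goal tool):',(G.T@D/10).round(2),'turn deg',np.degrees((R.inv()*Ro.from_matrix(G)).as_rotvec()).round(2))
E
python3 go.py 419.5 -188.8 120 68
```

```text
clock 1.1 pos [338.2  74.8 203.7] jaw 68.32 gap 65.9 F [ 1.    0.51 -0.19] j [ 0.11 -0.17  2.03 -0.    1.29 -1.08]
dp cm (current tool): [  8.46 -17.29 -21.46]  (goal tool): [  8.37 -17.42 -21.39] turn deg [ 0.32 -0.21  0.02]
```

Request:
{"fn": "jog_arm", "kwargs": {
  "turn": [
    [0, 0, 0],
    [0, 0, 0],
    [0, 0, 0],
    [0, 0, 0],
    [0, 0, 0],
    [0.3, -0.2, 0],
    [0, 0, 0]
  ],
  "dp": [
    [1.5, -3.5, -4.3],
    [1.7, -3.5, -4.3],
    [1.7, -3.5, -4.3],
    [1.7, -3.5, -4.3],
    [1.7, -3.4, -4.2],
    [0, 0, 0],
    [0, 0, 0]
  ],
  "gripper": [0.3, 0.3, 0.3, 0.3, 0.3, 0.3, 0.3]
}}

```text
clock: 1.98
eef_pos: [421.3, -200.5, 118.6]
eef_rot: [-0.425, 1.569, 0.756]
wrist_force: [-0.5, 0.5, 0.2]
finger_gap: 65.8
```

```bash
cat > wr.py <<'E'
import sys
from h import *
from cell import camera,calibration,manip
n=sys.argv[1]
c=calibration('wrist');p,d=camera('wrist');np.savez(f'pics/{n}.npz',p=p,d=d,K=c["K"],T=c["world_from_camera"]);cv2.imwrite(f'pics/{n}.png',p[:,:,::-1])
E
python3 wr.py w1; python3 go.py 419.5 -188.8 22 68
```

```text
clock 2.02 pos [ 421.3 -200.3  118.7] jaw 67.74 gap 65.7 F [-0.08  0.65 -0.1 ] j [-0.52  0.21  1.85  0.    1.08 -1.71]
dp cm (current tool): [9.67 0.61 0.98]  (goal tool): [9.67 0.6  1.  ] turn deg [-0.26  0.1   0.06]
```

View pics/w1.png

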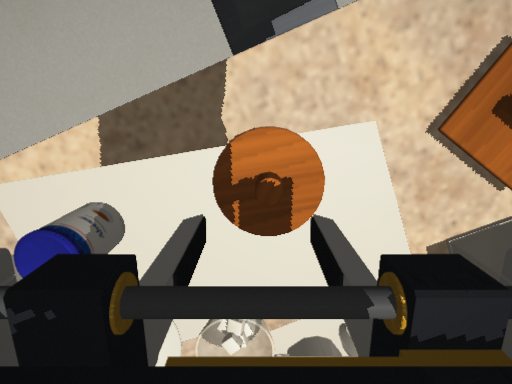

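Wrist view: the round lid is a disc about (268,181) px, between and ahead of the fingers (tips at ~(205,220) and (312,220)). Measuring its centre here.

```bash
cat > lidc.py <<'E'
import sys
from h import *
# lidc.py npz zmin zmax umin umax vmin vmax : centre of lid-flange points in z band
p,d,K,T=load(f'pics/{sys.argv[1]}.npz');z0,z1=map(float,sys.argv[2:4]);a,b,e,f=map(int,sys.argv[4:8])
W=cloud(d,K,T);W=W[e:f,a:b].reshape(-1,3);c=p[e:f,a:b].reshape(-1,3).astype(int)
m=(W[:,2]>z0)&(W[:,2]<z1)
if len(sys.argv)>8: m&=(c[:,0]-c[:,2]>0.45*c[:,0])
q=W[m];h=cv2.convexHull(q[:,:2].astype(np.float32))
print(m.sum(),'z',np.median(q[:,2]).round(1),'circle',cv2.minEnclosingCircle(h),'rect',cv2.minAreaRect(h),'ell',cv2.fitEllipse(h))
E
python3 lidc.py w1 12 24 200 340 110 250 c; python3 lidc.py w1 40 52 240 300 150 215 c
```

```text
8774 z 17.0 circle ((419.322021484375, -189.9127655029297), 53.70183181762695) rect ((419.3653564453125, -189.73141479492188), (105.99296569824219, 106.07464599609375), 44.119659423828125) ell ((419.4515075683594, -189.94461059570312), (105.75275421142578, 106.90019989013672), 93.75696563720703)
659 z 44.8 circle ((419.236328125, -190.19969177246094), 12.81382942199707) rect ((419.1147766113281, -190.19656372070312), (24.896364212036133, 24.74335479736328), 27.75998306274414) ell ((419.215576171875, -190.24749755859375), (24.896116256713867, 25.534685134887695), 165.54745483398438)
```

```bash
python3 go.py 419.3 -190 22.5 68
```

```text
clock 2.02 pos [ 421.3 -200.3  118.7] jaw 67.74 gap 65.7 F [-0.08  0.65 -0.1 ] j [-0.52  0.21  1.85  0.    1.08 -1.71]
dp cm (current tool): [9.62 0.58 0.86]  (goal tool): [9.62 0.57 0.88] turn deg [-0.26  0.1   0.06]
```

Request:
{"fn": "jog_arm", "kwargs": {
  "turn": [
    [0, 0.1, 0],
    [0, 0, 0],
    [0, 0, 0],
    [0, 0, 0],
    [0, 0, 0]
  ],
  "dp": [
    [1, 0.6, 0.87],
    [3, 0, 0],
    [2, 0, 0],
    [0.6, 0, 0],
    [0, 0, 0]
  ],
  "gripper": [0.3, 0.3, 0.3, 0.3, 0.3]
}}

```text
clock: 2.65
eef_pos: [419.0, -183.9, 52.0]
eef_rot: [-1.704, 1.566, -0.515]
wrist_force: [-0.3, -0.7, 0.3]
finger_gap: 65.7
```

```bash
python3 go.py 419.3 -190 22.5 68
```

```text
clock 2.65 pos [ 419.  -183.9   52. ] jaw 68.1 gap 65.7 F [-0.29 -0.69  0.35] j [-0.49  0.3   1.93 -0.    0.91 -1.68]
dp cm (current tool): [ 2.95 -0.24 -0.55]  (goal tool): [ 2.95 -0.26 -0.56] turn deg [ 0.1  -0.03  0.26]
```

Request:
{"fn": "jog_arm", "kwargs": {
  "turn": [
    [0, 0, 0.2],
    [0, 0, 0],
    [0, 0, 0],
    [0, 0, 0]
  ],
  "dp": [
    [0.5, -0.24, -0.55],
    [1.2, 0, 0],
    [1.0, 0, 0],
    [0, 0, 0]
  ],
  "gripper": [0.3, 0.3, 0.3, 0.3]
}}

```text
clock: 3.15
eef_pos: [419.8, -190.4, 24.3]
eef_rot: [-1.867, 1.568, -0.678]
wrist_force: [-0.6, 0.3, -0.4]
finger_gap: 65.4
```

```bash
python3 go.py 419.3 -190 22.5 68
```

```text
clock 3.15 pos [ 419.8 -190.4   24.3] jaw 68.11 gap 65.4 F [-0.57  0.29 -0.41] j [-0.51  0.35  1.93 -0.    0.85 -1.69]
dp cm (current tool): [0.18 0.06 0.02]  (goal tool): [0.18 0.06 0.02] turn deg [ 0.11 -0.05  0.16]
```

Request:
{"fn": "jog_arm", "kwargs": {
  "turn": [
    [0, 0, 0.1],
    [0, 0, 0],
    [0, 0, 0],
    [0, 0, 0],
    [0, 0, 0],
    [0, 0, 0]
  ],
  "dp": [
    [0.12, 0.06, 0.02],
    [0, 0, 0],
    [0, 0, 0],
    [0, 0, 0],
    [0, 0, 0],
    [0, 0, 0]
  ],
  "gripper": [0.3, 1, 1, 1, 1, 1],
  "grip_force": 20
}}

```text
clock: 3.9
eef_pos: [419.6, -190.1, 23.6]
eef_rot: [-2.031, 1.569, -0.842]
wrist_force: [-0.5, 0.2, -1.3]
finger_gap: 25.5
```

```bash
python3 go.py 419.3 -190 180 68
```

```text
clock 3.9 pos [ 419.6 -190.1   23.6] jaw 68.11 gap 25.5 F [-0.48  0.22 -1.25] j [-0.5   0.36  1.93 -0.    0.85 -1.69]
dp cm (current tool): [-1.564e+01  0.000e+00 -1.000e-02]  (goal tool): [-15.64   0.03  -0.  ] turn deg [ 0.11 -0.05  0.11]
```

Request:
{"fn": "jog_arm", "kwargs": {
  "turn": [
    [0, 0, 0],
    [0, 0, 0],
    [0, 0, 0],
    [0, 0, 0],
    [0, 0, 0],
    [0, 0, 0],
    [0, 0, 0]
  ],
  "dp": [
    [-0.5, 0, 0],
    [-1.5, 0, 0],
    [-3, 0, 0],
    [-4, 0, 0],
    [-4, 0, 0],
    [-2.5, 0, 0],
    [0, 0, 0]
  ],
  "gripper": [1, 1, 1, 1, 1, 1, 1]
}}

```text
clock: 4.78
eef_pos: [418.8, -189.6, 188.4]
eef_rot: [-1.876, 1.566, -0.687]
wrist_force: [-0.6, -0.1, -1.7]
finger_gap: 25.8
```

```bash
python3 go.py 500 100 175 68; python3 go.py 578.4 194.8 175 68
```

```text
clock 4.78 pos [ 418.8 -189.6  188.4] jaw 68.11 gap 25.8 F [-0.59 -0.12 -1.67] j [-0.5   0.11  1.79 -0.    1.24 -1.69]
dp cm (current tool): [ 1.29  3.27 29.9 ]  (goal tool): [ 1.34  3.32 29.89] turn deg [ 0.11 -0.08  0.24]
clock 4.78 pos [ 418.8 -189.6  188.4] jaw 68.11 gap 25.8 F [-0.59 -0.12 -1.67] j [-0.5   0.11  1.79 -0.    1.24 -1.69]
dp cm (current tool): [ 1.29 -0.47 41.62]  (goal tool): [ 1.34 -0.39 41.62] turn deg [ 0.11 -0.08  0.24]
```

Request:
{"fn": "jog_arm", "kwargs": {
  "turn": [
    [0, 0, 0],
    [0, 0, 0],
    [0, 0, 0],
    [0, 0, 0],
    [0, 0, 0],
    [0, 0, 0],
    [0, 0, 0],
    [0, 0, 0]
  ],
  "dp": [
    [0, 0, 2],
    [0, 0, 4],
    [0, 0, 5],
    [0, 0, 5],
    [0, 0, 5],
    [0, 0, 5],
    [0, 0, 5],
    [0, 0, 5]
  ],
  "gripper": [1, 1, 1, 1, 1, 1, 1, 1]
}}

```text
clock: 5.78
eef_pos: [553.1, 152.6, 180.2]
eef_rot: [2.425, 1.564, -2.676]
wrist_force: [1.5, -0.2, -1.7]
finger_gap: 25.5
```

```bash
python3 go.py 578.4 194.8 175 68
```

```text
clock 5.78 pos [553.1 152.6 180.2] jaw 67.78 gap 25.5 F [ 1.53 -0.24 -1.7 ] j [ 0.21  0.38  1.48 -0.    1.29 -0.98]
dp cm (current tool): [ 0.49 -0.74  4.87]  (goal tool): [ 0.52 -0.76  4.86] turn deg [-0.22 -0.29 -0.25]
```

Request:
{"fn": "jog_arm", "kwargs": {
  "turn": [
    [-0.2, -0.3, -0.2],
    [0, 0, 0],
    [0, 0, 0],
    [0, 0, 0]
  ],
  "dp": [
    [0.3, -0.7, 3],
    [0.3, 0, 1],
    [0, 0, 0],
    [0, 0, 0]
  ],
  "gripper": [1, 1, 1, 1]
}}

```text
clock: 6.28
eef_pos: [573.3, 189.1, 169.6]
eef_rot: [2.124, 1.564, -2.97]
wrist_force: [-0.7, -0.0, -1.6]
finger_gap: 25.4
```

```bash
python3 wr.py w2; python3 go.py 578.4 194.8 175 68
python3 - <<'E'
from h import *
from cell import camera,calibration
p,d=camera('side');c=calibration('side');np.savez('pics/s2.npz',p=p,d=d,K=c['K'],T=c['world_from_camera'])
cv2.imwrite('pics/s2.png',cv2.resize(p[200:330,200:400,::-1],(800,520)))
E
```

```text
clock 6.33 pos [573.4 189.1 169.7] jaw 68.12 gap 25.7 F [ 0.28  0.2  -0.71] j [ 0.26  0.45  1.4   0.    1.3  -0.93]
dp cm (current tool): [-0.53 -0.25  0.72]  (goal tool): [-0.53 -0.25  0.72] turn deg [ 0.12 -0.2  -0.33]
```

View pics/w2.png

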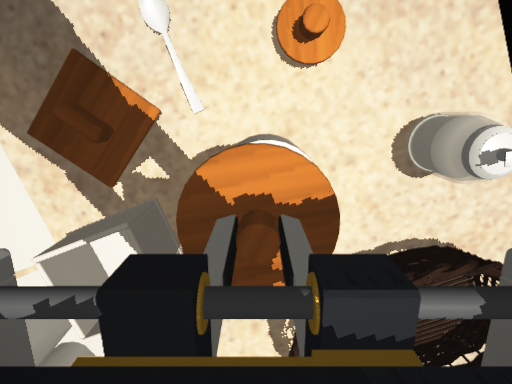

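View pics/s2.png

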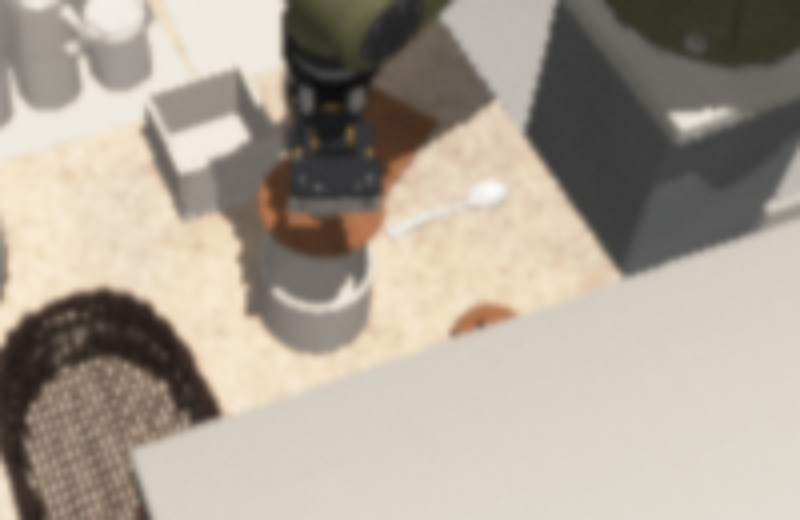

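Wrist view: the lid is held level at (258,220), the round canister's rim shows as a thin crescent at (280,145) behind it. The side view shows the lid hovering over the canister. Checking the lid's offset from the TCP and the rim's centre with the same camera.

Run:
```python
from h import *
from scipy.optimize import least_squares
p,d,K,T=load('pics/w2.npz');W=cloud(d,K,T);v,u=np.mgrid[:384,:512]
def circ(q,r=None):
    f=lambda a:np.hypot(q[:,0]-a[0],q[:,1]-a[1])-(r or a[2])
    s=least_squares(f,[*q.mean(0),50],loss='soft_l1');return s.x,np.std(f(s.x))
box=(u>160)&(u<360)&(v>120)&(v<345)
m=box&(W[...,2]>156)&(W[...,2]<170)&(v<250)
q=W[m];print('flange z',np.median(q[:,2]))
A=np.c_[q[:,:2]-q[:,:2].mean(0),np.ones(len(q))];print('tilt mrad',np.linalg.lstsq(A,q[:,2],rcond=None)[0][:2]*1000)
mk=m.astype(np.uint8);ct=max(cv2.findContours(mk,0,cv2.CHAIN_APPROX_NONE)[0],key=len)[:,0]
pts=W[ct[:,1],ct[:,0]];
# keep outer pts: rough circle >45mm from TCP
k=np.hypot(pts[:,0]-573.4,pts[:,1]-189.1)>45;print(k.sum(),'lid',circ(pts[k][:,:2]),circ(pts[k][:,:2],54))
m=box&(abs(W[...,2]-83)<5);q=W[m][:,:2];r=np.hypot(*(q-[578.4,194.8]).T);print('rim',len(q),r.min(),r.max(),np.median(W[m][:,2]));
# top-based rim fit with mean radius
p,d,K,T=load('pics/top0.npz');W=cloud(d,K,T).reshape(-1,3)
m=(abs(W[:,2]-84)<8)&(np.hypot(W[:,0]-578.4,W[:,1]-194.8)<58);q=W[m][:,:2];print('top rim',len(q),circ(q),circ(q,49))
```

```text
flange z 163.16987876386037
tilt mrad [-5.41749204 -0.08372471]
309 lid (array([571.86293665, 188.02346547,  52.73668675]), np.float64(1.331345213000636)) (array([573.25484672, 187.47878646,  50.        ]), np.float64(1.6781179856292217))
rim 276 47.923641960513464 164.1281287645565 83.53021526386709
top rim 171 (array([578.38419144, 194.51498934,  48.79773661]), np.float64(2.0813939686260556)) (array([578.39386447, 194.52387693,  50.        ]), np.float64(2.0810724873940356))
```

```bash
python3 - <<'E'
from h import *
from scipy.optimize import least_squares
p,d,K,T=load('pics/w2.npz');W=cloud(d,K,T);v,u=np.mgrid[:384,:512]
m=(abs(W[...,2]-84)<5)&(np.hypot(W[...,0]-578.4,W[...,1]-194.6)<60)
q=W[m];print(len(q),np.median(q[:,2]))
r=np.hypot(q[:,0]-578.4,q[:,1]-194.6);a=np.degrees(np.arctan2(q[:,1]-194.6,q[:,0]-578.4))
for b in range(-180,180,15):
    k=(a>=b)&(a<b+15)
    if k.sum()>2:print(b,k.sum(),r[k].min().round(1),r[k].max().round(1),np.median(q[k,2]).round(1))
E
python3 go.py 579 195.1 130 68
```

```text
261 83.58516128167821
105 27 49.3 51.6 83.4
120 60 48.1 51.9 83.8
135 71 48.1 52.1 83.6
150 69 48.2 52.3 83.5
165 33 50.1 52.5 83.6
clock 6.38 pos [573.5 189.1 170. ] jaw 68.12 gap 25.6 F [ 0.31 -0.6  -0.87] j [ 0.26  0.45  1.4   0.    1.3  -0.93]
dp cm (current tool): [ 3.99 -0.31  0.77]  (goal tool): [ 4.   -0.28  0.76] turn deg [ 0.12 -0.18 -0.31]
```

Request:
{"fn": "jog_arm", "kwargs": {
  "turn": [
    [0.1, -0.2, -0.3],
    [0, 0, 0],
    [0, 0, 0],
    [0, 0, 0],
    [0, 0, 0]
  ],
  "dp": [
    [0.5, -0.3, 0.77],
    [1.5, 0, 0],
    [1.5, 0, 0],
    [0, 0, 0],
    [0, 0, 0]
  ],
  "gripper": [1, 1, 1, 1, 1]
}}

```text
clock: 7.0
eef_pos: [579.2, 194.5, 132.1]
eef_rot: [1.016, 1.571, 2.201]
wrist_force: [0.0, -0.4, -0.5]
finger_gap: 25.4
```

```bash
python3 go.py 579 195.1 97 68
```

```text
clock 7.0 pos [579.2 194.5 132.1] jaw 67.94 gap 25.4 F [ 0.05 -0.39 -0.49] j [ 0.26  0.5   1.42  0.    1.22 -0.92]
dp cm (current tool): [3.51 0.04 0.05]  (goal tool): [3.51 0.04 0.05] turn deg [-0.06  0.01 -0.01]
```

Request:
{"fn": "jog_arm", "kwargs": {
  "turn": [
    [0, 0, 0],
    [0, 0, 0],
    [0, 0, 0],
    [0, 0, 0],
    [0, 0, 0],
    [0, 0, 0],
    [0, 0, 0],
    [0, 0, 0]
  ],
  "dp": [
    [0.6, 0.04, 0.05],
    [0.6, 0, 0],
    [0.5, 0, 0],
    [0.4, 0, 0],
    [0.3, 0, 0],
    [0.2, 0, 0],
    [0.2, 0, 0],
    [0, 0, 0]
  ],
  "gripper": [1, 1, 1, 1, 1, 1, 1, 1]
}}

```text
clock: 8.0
eef_pos: [579.3, 195.2, 102.8]
eef_rot: [-0.692, 1.57, 0.493]
wrist_force: [0.2, 0.7, -1.2]
finger_gap: 25.3
```

```bash
python3 go.py 579 195.1 97 68
```

```text
clock 8.0 pos [579.3 195.2 102.8] jaw 67.94 gap 25.3 F [ 0.18  0.66 -1.23] j [ 0.27  0.53  1.44  0.    1.17 -0.92]
dp cm (current tool): [ 0.58  0.02 -0.02]  (goal tool): [ 0.58  0.02 -0.02] turn deg [-0.06  0.05  0.04]
```

Lid bottom is about 6 mm inside with no contact force. Easing down the rest.

Request:
{"fn": "jog_arm", "kwargs": {
  "turn": [
    [0, 0, 0],
    [0, 0, 0],
    [0, 0, 0],
    [0, 0, 0],
    [0, 0, 0]
  ],
  "dp": [
    [0.2, 0, 0],
    [0.15, 0, 0],
    [0.1, 0, 0],
    [0.1, 0, 0],
    [0, 0, 0]
  ],
  "gripper": [1, 1, 1, 1, 1]
}}

```text
clock: 8.62
eef_pos: [579.4, 195.2, 97.1]
eef_rot: [-0.758, 1.569, 0.428]
wrist_force: [-0.2, 0.5, -1.4]
finger_gap: 25.7
```

```bash
python3 go.py 579 195.1 96.5 68
```

```text
clock 8.62 pos [579.4 195.2  97.1] jaw 67.94 gap 25.7 F [-0.19  0.5  -1.37] j [ 0.26  0.54  1.45  0.    1.15 -0.92]
dp cm (current tool): [ 0.06  0.03 -0.03]  (goal tool): [ 0.06  0.03 -0.03] turn deg [-0.06  0.06  0.05]
```

Request:
{"fn": "jog_arm", "kwargs": {
  "turn": [
    [0, 0, 0],
    [0, 0, 0],
    [0, 0, 0]
  ],
  "dp": [
    [0.08, 0, 0],
    [0.06, 0, 0],
    [0, 0, 0]
  ],
  "gripper": [1, 1, 1]
}}

```text
clock: 9.0
eef_pos: [579.6, 195.3, 96.7]
eef_rot: [-0.853, 1.569, 0.333]
wrist_force: [-0.3, -1.0, -1.1]
finger_gap: 25.4
```

Request:
{"fn": "jog_arm", "kwargs": {
  "turn": [
    [0, 0, 0],
    [0, 0, 0],
    [0, 0, 0]
  ],
  "dp": [
    [0.1, 0, 0],
    [0.1, 0, 0],
    [0, 0, 0]
  ],
  "gripper": [1, 1, 1]
}}

```text
clock: 9.38
eef_pos: [579.8, 195.3, 96.7]
eef_rot: [-0.935, 1.567, 0.251]
wrist_force: [0.9, -0.9, -1.3]
finger_gap: 25.5
```

Request:
{"fn": "jog_arm", "kwargs": {
  "turn": [
    [0, 0, 0],
    [0, 0, 0]
  ],
  "dp": [
    [0.25, 0, 0],
    [0, 0, 0]
  ],
  "gripper": [1, 1]
}}

```text
clock: 9.62
eef_pos: [580.4, 195.4, 96.7]
eef_rot: [-0.969, 1.565, 0.217]
wrist_force: [-0.0, -0.2, -1.1]
finger_gap: 25.6
```

```bash
python3 wr.py w3; python3 go.py 579 195.1 96.5 68
```

```text
clock 9.68 pos [580.4 195.4  96.6] jaw 67.95 gap 25.7 F [-0.2   0.33 -0.79] j [ 0.27  0.54  1.45 -0.    1.15 -0.92]
dp cm (current tool): [ 0.01  0.12 -0.08]  (goal tool): [ 0.01  0.12 -0.08] turn deg [-0.05  0.18  0.27]
```

View pics/w3.png

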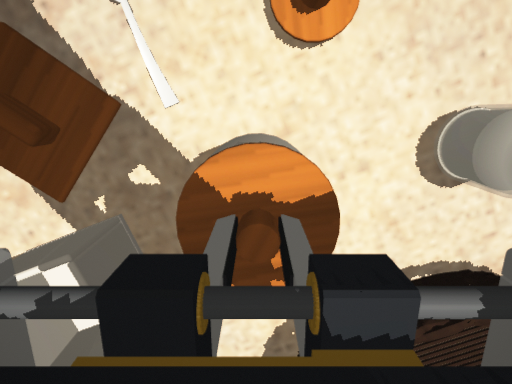

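z stays at 96.7 mm (96.6 predicted for home) despite further commands, so the flange is on the rim. The view shows it level over the canister. Releasing.

Request:
{"fn": "jog_arm", "kwargs": {
  "turn": [
    [0, 0, 0],
    [0, 0, 0],
    [0, 0, 0],
    [0, 0, 0],
    [0, 0, 0],
    [0, 0, 0],
    [0, 0, 0]
  ],
  "dp": [
    [0, 0, 0],
    [0, 0, 0],
    [0, 0, 0],
    [-1, 0, 0],
    [-3, 0, 0],
    [-3, 0, 0],
    [-1, 0, 0]
  ],
  "gripper": [0.4, 0.4, 0.4, 0.4, 0.4, 0.4, 0.4]
}}

```text
clock: 10.55
eef_pos: [579.7, 195.3, 178.9]
eef_rot: [-0.944, 1.567, 0.242]
wrist_force: [0.1, 0.4, -0.2]
finger_gap: 56.4
```

```bash
python3 wr.py w4; python3 go.py 460 46 190 122.2
```

```text
clock 10.6 pos [579.8 195.3 179.3] jaw 67.95 gap 56.7 F [-0.22  0.3   1.6 ] j [ 0.27  0.46  1.37 -0.    1.31 -0.92]
dp cm (current tool): [ -1.14   5.5  -18.33]  (goal tool): [-1.07 18.09 -6.25] turn deg [-5.425e+01  4.000e-02  2.700e-01]
```

View pics/w4.png

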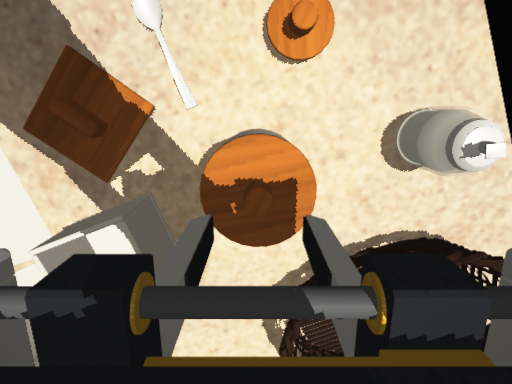

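```bash
cat > chk.py <<'E'
import sys
from h import *
p,d,K,T=load(f'pics/{sys.argv[1]}.npz');W=cloud(d,K,T);a,b,e,f=map(int,sys.argv[2:6])
w=W[e:f,a:b].reshape(-1,3);q=w[(w[:,2]>82)&(w[:,2]<97)]
for _ in range(3):
    mu=q[:,:2].mean(0);s=np.linalg.lstsq(np.c_[q[:,:2]-mu,np.ones(len(q))],q[:,2],rcond=None)[0]
    res=q[:,2]-(np.c_[q[:,:2]-mu,np.ones(len(q))]@s);q=q[abs(res)<2]
h=cv2.convexHull(q[:,:2].astype(np.float32))
print(len(q),'z',s[2],'tilt mrad',s[:2]*1e3,cv2.minEnclosingCircle(h),cv2.minAreaRect(h))
E
python3 chk.py w4 190 330 120 260; python3 lidc.py w4 12 24 10 165 35 195 c
```

```text
9339 z 89.97587000102702 tilt mrad [0.01841018 0.8070056 ] ((579.551025390625, 193.99024963378906), 53.86146545410156) ((579.7095947265625, 194.064208984375), (106.20050811767578, 106.8946304321289), 65.88037109375)
8417 z 16.9 circle ((447.8240661621094, 46.17357635498047), 73.46359252929688) rect ((447.8468322753906, 45.87374496459961), (106.99760437011719, 106.3759994506836), 32.0907096862793) ell ((448.4405822753906, 46.3748664855957), (129.55946350097656, 153.97494506835938), 123.86737060546875)
```

Round lid reads level (tilt <1 mrad), flange top 90 mm with the camera's 1 mm low bias → home. Next: the square lid at (447.9, 46.0), yaw 32.1°.

```bash
python3 go.py 447.9 46 170 122.1
```

```text
clock 10.6 pos [579.8 195.3 179.3] jaw 67.95 gap 56.7 F [-0.22  0.3   1.6 ] j [ 0.27  0.46  1.37 -0.    1.31 -0.92]
dp cm (current tool): [  0.85   6.63 -18.79]  (goal tool): [ 0.93 19.11 -5.64] turn deg [-5.415e+01  4.000e-02  2.700e-01]
```

Request:
{"fn": "jog_arm", "kwargs": {
  "turn": [
    [0, 0, 0.3],
    [0, 0, 0],
    [0, 0, 0],
    [0, 0, 0],
    [-9, 0, 0],
    [-9, 0, 0],
    [-9, 0, 0],
    [-9, 0, 0]
  ],
  "dp": [
    [0, 1.7, -4.7],
    [0, 1.7, -4.7],
    [0, 1.6, -4.7],
    [0, 1.6, -4.7],
    [0, 0, 0],
    [0, 0, 0],
    [0, 0, 0],
    [0, 0, 0]
  ],
  "gripper": [0.5, 0.5, 0.5, 0.5, 0.5, 0.5, 0.5, 0.5]
}}

```text
clock: 11.6
eef_pos: [440.8, 41.0, 172.1]
eef_rot: [1.036, 1.562, 2.869]
wrist_force: [0.2, 0.0, 0.7]
finger_gap: 47.0
```

```bash
python3 go.py 447.9 46 120 122.1
```

```text
clock 11.6 pos [440.8  41.  172.1] jaw 104.98 gap 47.0 F [0.16 0.04 0.65] j [ 0.01  0.1   1.84  0.    1.21 -1.82]
dp cm (current tool): [ 5.21 -0.85  0.27]  (goal tool): [ 5.21 -0.86  0.04] turn deg [-17.12   0.32  -0.39]
```

Request:
{"fn": "jog_arm", "kwargs": {
  "turn": [
    [-8, 0, 0],
    [-4, 0.3, -0.3],
    [0, 0, 0],
    [0, 0, 0]
  ],
  "dp": [
    [1.2, -0.8, 0.2],
    [1.5, 0, 0],
    [1.5, 0, 0],
    [0, 0, 0]
  ],
  "gripper": [0.5, 0.5, 0.5, 0.5]
}}

```text
clock: 12.1
eef_pos: [446.5, 45.2, 126.2]
eef_rot: [1.142, 1.566, -3.089]
wrist_force: [0.1, -0.4, 0.6]
finger_gap: 46.5
```

```bash
python3 wr.py w5; python3 go.py 447.9 46 22.8 122.1; python3 lidc.py w5 12 24 130 420 50 345 c;python3 lidc.py w5 40 52 130 420 50 300 c
```

```text
clock 12.15 pos [446.9  45.2 126.9] jaw 117.54 gap 47.2 F [ 0.57 -0.49 -0.92] j [ 0.02  0.17  1.88 -0.    1.1  -2.03]
dp cm (current tool): [ 1.041e+01 -1.700e-01  1.000e-02]  (goal tool): [10.41 -0.13  0.02] turn deg [-4.56  0.1  -0.21]
9315 z 17.0 circle ((444.49078369140625, 42.76777267456055), 70.19554901123047) rect ((448.1673889160156, 45.32292938232422), (105.7259750366211, 105.81648254394531), 31.977676391601562) ell ((443.1690368652344, 42.947608947753906), (129.5553436279297, 135.47702026367188), 92.50052642822266)
1033 z 44.6 circle ((448.4521179199219, 44.70431137084961), 25.005382537841797) rect ((448.2059631347656, 45.25817108154297), (49.840240478515625, 17.913249969482422), 32.00300598144531) ell ((448.3146057128906, 44.98331832885742), (22.151073455810547, 56.78837203979492), 121.71204376220703)
```

View pics/w5.png

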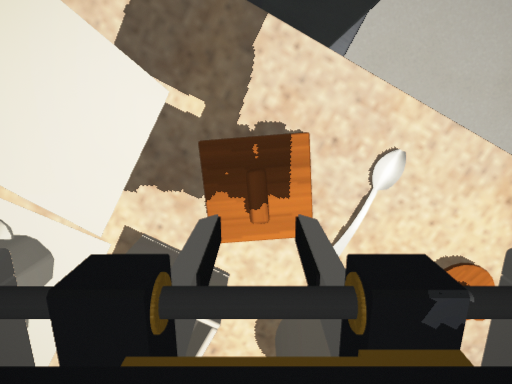

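The bar at (259,195) px stands between the jaws. Centre is (448.2, 45.4), yaw 32.0°. Going down.

Request:
{"fn": "jog_arm", "kwargs": {
  "turn": [
    [-4.5, 0, -0.2],
    [0, 0, 0],
    [0, 0, 0],
    [0, 0, 0],
    [0, 0, 0],
    [0, 0, 0]
  ],
  "dp": [
    [0.5, -0.15, 0],
    [2.5, 0, 0],
    [3, 0, 0],
    [2, 0, 0],
    [0.9, 0, 0],
    [0, 0, 0]
  ],
  "gripper": [0.5, 0.5, 0.5, 0.5, 0.5, 0.5]
}}

```text
clock: 12.9
eef_pos: [450.3, 46.0, 38.8]
eef_rot: [-1.779, 1.566, 0.353]
wrist_force: [-0.4, -0.4, 0.2]
finger_gap: 46.7
```

```bash
python3 go.py 448.2 45.4 23 122
```

```text
clock 12.9 pos [450.3  46.   38.8] jaw 122.13 gap 46.7 F [-0.43 -0.38  0.16] j [ 0.02  0.31  1.95  0.    0.88 -2.11]
dp cm (current tool): [1.58 0.22 0.06]  (goal tool): [1.58 0.21 0.06] turn deg [ 0.13 -0.06  0.27]
```

Request:
{"fn": "jog_arm", "kwargs": {
  "turn": [
    [0.1, 0, 0.2],
    [0, 0, 0],
    [0, 0, 0],
    [0, 0, 0]
  ],
  "dp": [
    [0.5, 0.22, 0.06],
    [0.5, 0, 0],
    [0.4, 0, 0],
    [0, 0, 0]
  ],
  "gripper": [0.5, 0.5, 0.5, 0.5]
}}

```text
clock: 13.4
eef_pos: [449.0, 45.3, 25.6]
eef_rot: [-2.203, 1.567, -0.073]
wrist_force: [0.0, 0.4, -0.7]
finger_gap: 47.0
```

```bash
python3 go.py 448.2 45.4 23 122
```

```text
clock 13.4 pos [449.   45.3  25.6] jaw 122.02 gap 47.0 F [ 0.01  0.45 -0.66] j [ 0.02  0.33  1.96 -0.    0.85 -2.11]
dp cm (current tool): [0.26 0.07 0.05]  (goal tool): [0.26 0.07 0.05] turn deg [ 0.02 -0.14  0.19]
```

Request:
{"fn": "jog_arm", "kwargs": {
  "turn": [
    [0, -0.1, 0.2],
    [0, 0, 0],
    [0, 0, 0],
    [0, 0, 0],
    [0, 0, 0],
    [0, 0, 0],
    [0, 0, 0]
  ],
  "dp": [
    [0.25, 0.07, 0.05],
    [0, 0, 0],
    [0, 0, 0],
    [0, 0, 0],
    [0, 0, 0],
    [0, 0, 0],
    [0, 0, 0]
  ],
  "gripper": [0.5, 0.5, 1, 1, 1, 1, 1],
  "grip_force": 20
}}

```text
clock: 14.28
eef_pos: [448.4, 45.4, 23.2]
eef_rot: [-3.024, 1.57, -0.895]
wrist_force: [1.0, -0.1, -0.3]
finger_gap: 17.9
```

```bash
python3 go.py 448.2 45.4 190 122
```

```text
clock 14.28 pos [448.4  45.4  23.2] jaw 122.02 gap 17.9 F [ 1.01 -0.08 -0.26] j [ 0.02  0.34  1.96 -0.    0.85 -2.11]
dp cm (current tool): [-1.668e+01  1.000e-02 -1.000e-02]  (goal tool): [-1.668e+01  1.000e-02  1.000e-02] turn deg [ 0.02 -0.05  0.01]
```

Request:
{"fn": "jog_arm", "kwargs": {
  "turn": [
    [0, 0, 0],
    [0, 0, 0],
    [0, 0, 0],
    [0, 0, 0],
    [0, 0, 0],
    [0, 0, 0],
    [0, 0, 0]
  ],
  "dp": [
    [-0.5, 0, 0],
    [-1.5, 0, 0],
    [-3, 0, 0],
    [-4, 0, 0],
    [-4, 0, 0],
    [-2, 0, 0],
    [0, 0, 0]
  ],
  "gripper": [1, 1, 1, 1, 1, 1, 1]
}}

```text
clock: 15.15
eef_pos: [447.6, 45.4, 182.9]
eef_rot: [-2.384, 1.568, -0.254]
wrist_force: [0.0, 0.2, -2.3]
finger_gap: 18.1
```

```bash
python3 wr.py w6; python3 go.py 540 26 170 90.3
python3 - <<'E'
from h import *
from scipy.optimize import least_squares
# square canister from the top depth and earlier wrist views
p,d,K,T=load('pics/top0.npz');W=cloud(d,K,T).reshape(-1,3)
for f in ('top0','w2','w4','w3','w6'):
    p,d,K,T=load(f'pics/{f}.npz');W=cloud(d,K,T).reshape(-1,3)
    m=(abs(W[:,2]-84)<5)&(abs(W[:,0]-604)<62)&(abs(W[:,1]-13)<62);q=W[m][:,:2]
    if len(q)>40:print(f,len(q),q.min(0),q.max(0),cv2.minAreaRect(q.astype(np.float32)))
E
```

```text
clock 15.2 pos [447.3  45.5 181.9] jaw 122.02 gap 17.9 F [ 0.59 -0.45 -1.64] j [ 0.02  0.1   1.82 -0.    1.22 -2.11]
dp cm (current tool): [ 1.2  -6.83 -6.57]  (goal tool): [ 1.19 -9.26 -1.99] turn deg [31.72 -0.06  0.05]
top0 190 [551.40177278 -38.72190623] [655.34342918  64.67250115] ((603.2568359375, 12.927913665771484), (104.12567901611328, 103.02793884277344), 0.29125866293907166)
w2 1472 [550.17257237 -40.85400024] [653.92434954  64.82279241] ((602.2036743164062, 11.999404907226562), (105.42487335205078, 103.72852325439453), 89.80438232421875)
w4 1143 [550.30220569 -39.76783623] [621.52110693  64.71557025] ((585.8596801757812, 12.284629821777344), (104.48152923583984, 70.27545166015625), 89.41143035888672)
w3 896 [550.93719935  18.14831069] [580.91832158  64.91057812] ((557.2686767578125, 46.18446350097656), (53.230308532714844, 25.544260025024414), 62.39908218383789)
w6 680 [549.96611971 -40.80021123] [654.76437203   4.51445848] ((600.8724365234375, -22.977853775024414), (44.02650833129883, 105.66815948486328), 83.84457397460938)
```

View pics/w6.png

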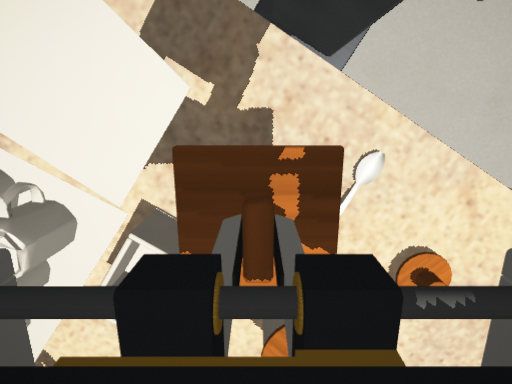

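Request:
{"fn": "jog_arm", "kwargs": {
  "turn": [
    [5, 0, 0],
    [8, 0, 0],
    [8, 0, 0],
    [8, 0, 0],
    [3, 0, 0],
    [0, 0, 0],
    [0, 0, 0],
    [0, 0, 0]
  ],
  "dp": [
    [0, 0, 0],
    [0, 0, 0],
    [0, 0, 0],
    [0, 0, 0],
    [0, -1.5, -0.4],
    [0, -3, -0.8],
    [0, -4, -0.8],
    [0, -4, -0.8]
  ],
  "gripper": [1, 1, 1, 1, 1, 1, 1, 1]
}}

```text
clock: 16.2
eef_pos: [569.8, 15.7, 172.5]
eef_rot: [1.639, 1.558, -3.091]
wrist_force: [-0.3, 0.6, -2.7]
finger_gap: 18.1
```

```bash
python3 go.py 602.8 12.4 150 90
```

```text
clock 16.2 pos [569.8  15.7 172.5] jaw 88.99 gap 18.1 F [-0.34  0.63 -2.7 ] j [-0.04  0.38  1.49 -0.    1.28 -1.59]
dp cm (current tool): [ 2.21 -3.34 -0.27]  (goal tool): [ 2.25 -3.3  -0.33] turn deg [-1.01 -0.04 -0.73]
```

Request:
{"fn": "jog_arm", "kwargs": {
  "turn": [
    [-1, 0, -0.7],
    [0, 0, 0],
    [0, 0, 0],
    [0, 0, 0]
  ],
  "dp": [
    [0.5, -1.8, -0.3],
    [0.5, -0.6, 0],
    [0, 0, 0],
    [0, 0, 0]
  ],
  "gripper": [1, 1, 1, 1]
}}

```text
clock: 16.7
eef_pos: [593.3, 12.0, 157.2]
eef_rot: [1.635, 1.563, -3.078]
wrist_force: [-0.4, 0.5, -2.1]
finger_gap: 17.8
```

```bash
python3 wr.py w7; python3 go.py 602.8 12.4 130 90
python3 - <<'E'
from h import *
from cell import manip
p,d,K,T=load('pics/w7.npz');W=cloud(d,K,T);t=manip.read_state()['eef_pos']
fz=t[2]-23.2+17
w=W.reshape(-1,3)
m=(abs(w[:,2]-fz)<5)&(np.hypot(w[:,0]-t[0],w[:,1]-t[1])<85);q=w[m];mu=q.mean(0)
s=np.linalg.lstsq(np.c_[q[:,:2]-mu[:2],np.ones(len(q))],q[:,2],rcond=None)[0]
print('lid z',np.median(q[:,2]),'exp',fz,'tilt',s[:2]*1e3,q.min(0),q.max(0),cv2.minAreaRect(q[:,:2].astype(np.float32)))
m=(abs(w[:,2]-84)<5)&(abs(w[:,0]-603)<62)&(abs(w[:,1]-12)<62);q=w[m];print('rim',len(q),q.min(0),q.max(0),cv2.minAreaRect(q[:,:2].astype(np.float32)))
E
```

```text
clock 16.75 pos [593.3  12.  157.3] jaw 89.94 gap 18.2 F [ 0.23  0.75 -1.99] j [-0.04  0.44  1.44 -0.    1.27 -1.61]
dp cm (current tool): [ 2.72 -0.97  0.04]  (goal tool): [ 2.73 -0.95  0.04] turn deg [-0.06 -0.03 -0.45]
lid z 151.08801263495968 exp 151.08031833949312 tilt [-5.01002401  0.75925346] [540.4596112  -42.35733964 146.18662402] [637.14402806  63.8746835  156.01367451] ((588.8287963867188, 10.715972900390625), (106.20758819580078, 96.63177490234375), 89.92378997802734)Traceback (most recent call last):
  File "<stdin>", line 9, in <module>
    return umr_minimum(a, axis, None, out, keepdims, initial, where)
ValueError: zero-size array to reduction operation minimum which has no identity
```

View pics/w7.png

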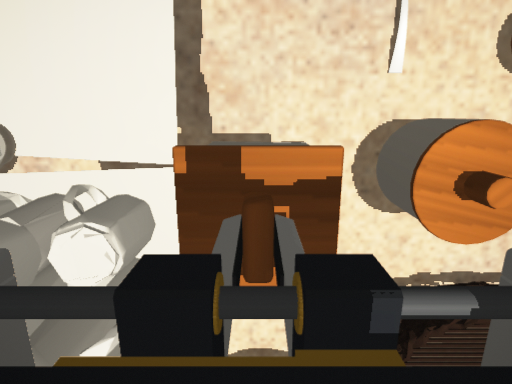

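The lid is held level and square to the canister (edges parallel within 0.2°). It reads about 1 mm low in y relative to the TCP, so I aim for (602.7, 13.0).

```bash
python3 go.py 602.7 13 125 90
```

```text
clock 16.75 pos [593.3  12.  157.3] jaw 89.94 gap 18.2 F [ 0.23  0.75 -1.99] j [-0.04  0.44  1.44 -0.    1.27 -1.61]
dp cm (current tool): [ 3.22 -0.97  0.1 ]  (goal tool): [ 3.23 -0.94  0.1 ] turn deg [-0.06 -0.03 -0.45]
```

Request:
{"fn": "jog_arm", "kwargs": {
  "turn": [
    [0, 0, -0.4],
    [0, 0, 0],
    [0, 0, 0],
    [0, 0, 0],
    [0, 0, 0]
  ],
  "dp": [
    [0.5, -0.95, 0.1],
    [1, 0, 0],
    [1, 0, 0],
    [0.4, 0, 0],
    [0, 0, 0]
  ],
  "gripper": [1, 1, 1, 1, 1]
}}

```text
clock: 17.38
eef_pos: [602.8, 13.3, 126.2]
eef_rot: [2.396, 1.57, -2.317]
wrist_force: [0.1, 0.0, -0.8]
finger_gap: 17.9
```

```bash
python3 go.py 602.7 13 100 90
```

```text
clock 17.38 pos [602.8  13.3 126.2] jaw 89.95 gap 17.9 F [ 0.15  0.02 -0.82] j [-0.04  0.49  1.45 -0.    1.2  -1.61]
dp cm (current tool): [ 2.62  0.   -0.03]  (goal tool): [ 2.62  0.01 -0.03] turn deg [-0.05 -0.03 -0.03]
```

Request:
{"fn": "jog_arm", "kwargs": {
  "turn": [
    [0, 0, 0],
    [0, 0, 0],
    [0, 0, 0],
    [0, 0, 0],
    [0, 0, 0],
    [0, 0, 0],
    [0, 0, 0],
    [0, 0, 0]
  ],
  "dp": [
    [0.5, 0, -0.03],
    [0.5, 0, 0],
    [0.4, 0, 0],
    [0.4, 0, 0],
    [0.3, 0, 0],
    [0.2, 0, 0],
    [0.2, 0, 0],
    [0, 0, 0]
  ],
  "gripper": [1, 1, 1, 1, 1, 1, 1, 1]
}}

```text
clock: 18.38
eef_pos: [603.0, 13.0, 100.0]
eef_rot: [-2.433, 1.57, -0.863]
wrist_force: [-0.2, 0.4, -1.6]
finger_gap: 17.9
```

```bash
python3 go.py 602.7 13 96.2 90
```

```text
clock 18.38 pos [603.  13. 100.] jaw 89.94 gap 17.9 F [-0.2   0.38 -1.65] j [-0.04  0.52  1.47 -0.    1.15 -1.61]
dp cm (current tool): [0.38 0.03 0.  ]  (goal tool): [0.38 0.03 0.  ] turn deg [-0.06 -0.03  0.03]
```

Request:
{"fn": "jog_arm", "kwargs": {
  "turn": [
    [0, 0, 0],
    [0, 0, 0],
    [0, 0, 0],
    [0, 0, 0]
  ],
  "dp": [
    [0.15, 0, 0],
    [0.12, 0, 0],
    [0.1, 0, 0],
    [0.06, 0, 0]
  ],
  "gripper": [1, 1, 1, 1]
}}

```text
clock: 18.88
eef_pos: [603.2, 12.9, 96.3]
eef_rot: [-2.026, 1.57, -0.456]
wrist_force: [-5.3, -0.0, 7.3]
finger_gap: 18.0
```

Request:
{"fn": "jog_arm", "kwargs": {
  "turn": [
    [0, 0, 0],
    [0, 0, 0]
  ],
  "dp": [
    [0.08, 0, 0],
    [0, 0, 0]
  ],
  "gripper": [1, 1]
}}

```text
clock: 19.12
eef_pos: [603.2, 13.0, 96.4]
eef_rot: [-1.923, 1.569, -0.353]
wrist_force: [-0.1, 0.4, -0.8]
finger_gap: 17.4
```

Contact at z 96.3 mm (96.2 predicted for home), a brief 7 N. Releasing and backing off.

Request:
{"fn": "jog_arm", "kwargs": {
  "turn": [
    [0, 0, 0],
    [0, 0, 0],
    [0, 0, 0],
    [0, 0, 0],
    [0, 0, 0],
    [0, 0, 0],
    [0, 0, 0]
  ],
  "dp": [
    [0, 0, 0],
    [0, 0, 0],
    [0, 0, 0],
    [-1, 0, 0],
    [-3, 0, 0],
    [-3, 0, 0],
    [-2, 0, 0]
  ],
  "gripper": [0.5, 0.5, 0.5, 0.5, 0.5, 0.5, 0.5]
}}

```text
clock: 20.0
eef_pos: [602.8, 13.0, 189.8]
eef_rot: [-2.194, 1.57, -0.624]
wrist_force: [-0.1, -0.3, -0.5]
finger_gap: 47.2
```

Request:
{"fn": "jog_arm", "kwargs": {
  "turn": [
    [0, 0, 0],
    [0, 0, 0],
    [0, 0, 0],
    [0, 0, 0],
    [0, 0, 0],
    [0, 0, 0]
  ],
  "dp": [
    [-2, 3, 0],
    [-1, 4, 0],
    [0, 5, 0],
    [0, 5, 0],
    [0, 5, 0],
    [0, 0, 0]
  ],
  "gripper": [0.5, 0.5, 0.5, 0.5, 0.5, 0.5]
}}

```text
clock: 20.75
eef_pos: [377.2, 13.2, 225.4]
eef_rot: [-1.678, 1.56, -0.108]
wrist_force: [0.1, 0.1, -0.1]
finger_gap: 46.9
```

```bash
python3 go.py 400 13 210 90
python3 - <<'E'
from h import *
from cell import camera,calibration
for n in('top','side'):
    p,d=camera(n);c=calibration(n);np.savez(f'pics/{n}9.npz',p=p,d=d,K=c['K'],T=c['world_from_camera'])
    a,b,e,f=(90,310,140,250) if n=='top' else (200,380,200,330)
    cv2.imwrite(f'pics/{n}9.png',cv2.resize(p[e:f,a:b,::-1],None,fx=3.6,fy=3.6,interpolation=cv2.INTER_CUBIC))
p,d,K,T=load('pics/top9.npz');w=cloud(d,K,T).reshape(-1,3)
for n,x,y in(('R',579,194.5),('S',603,13)):
    q=w[(abs(w[:,2]-91)<9)&(np.hypot(w[:,0]-x,w[:,1]-y)<80)];mu=q.mean(0);s=np.linalg.lstsq(np.c_[q[:,:2]-mu[:2],np.ones(len(q))],q[:,2],rcond=None)[0]
    print(n,len(q),'z',np.median(q[:,2]),'tilt mrad',s[:2]*1e3,cv2.minAreaRect(q[:,:2].astype(np.float32)))
E
```

```text
clock 20.75 pos [377.2  13.2 225.4] jaw 89.94 gap 46.9 F [ 0.15  0.09 -0.08] j [-0.06 -0.12  1.93 -0.    1.32 -1.63]
dp cm (current tool): [ 1.56 -2.27 -0.02]  (goal tool): [ 1.54 -2.28 -0.02] turn deg [-0.05 -0.06  0.6 ]
R 675 z 90.00728689784773 tilt mrad [-1.28696829  3.48502681] ((581.1655883789062, 194.28929138183594), (105.49166870117188, 105.52080535888672), 4.654880046844482)
S 813 z 90.28961618536437 tilt mrad [ 2.56504365 -4.9475666 ] ((604.2842407226562, 13.598808288574219), (107.75273132324219, 105.23641967773438), 0.24494975805282593)
```

View pics/top9.png

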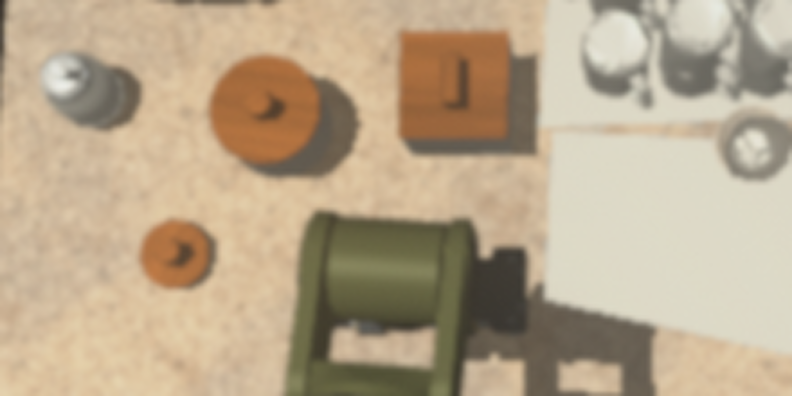

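View pics/side9.png

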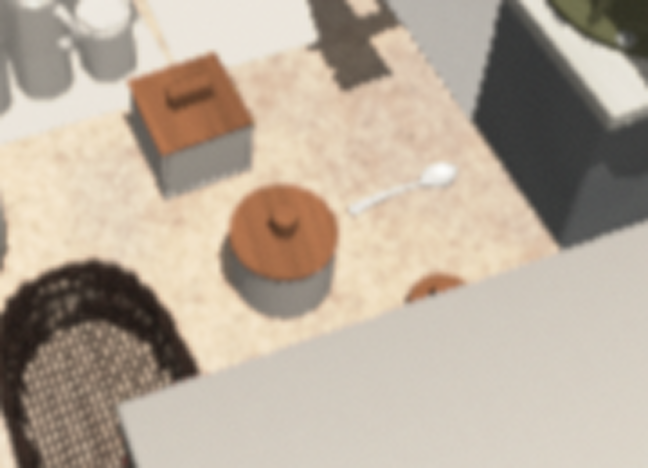

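Top view: round lid at (265,109) and square lid at (455,85) sit squarely on their canisters. The side view shows no gap or tilt on either (square lid (190,105), round lid (284,230)). Handing in.

```bash
python3 -c "
from cell import order;print(order.sign_off())"
```

```text
the job is handed in; nothing more can be done
None
```

Both lids are on: the large round lid on the round canister, then the square lid on the square canister, turned about 32° to line up with its sides. The job took about 21 s of the 51 s, and the arm was clear of everything when I handed it in.

- **Fit:** In the last top view the flange tops read 90.0 mm (round) and 90.3 mm (square). Fully home is 91 mm, and this camera setup reads about 1 mm low. Tilt came out at 4–6 mrad, about what the noisy depth readings give for a flat lid; a closer wrist view of the round lid showed under 1 mrad. The side view shows no gap on either.
- **Gentleness:** The square lid touched down with about 7 N. The round lid gave no clear contact force. I judged it home because it stopped at 96.7 mm when 96.6 mm was predicted.
- **A disagreement:** While pressing the round lid home, the tool crept about 1.4 mm sideways. I could not tell whether only the lid slid in its play or the canister moved slightly too. The last top view puts the round lid 2–3 mm from the canister's first measured centre, and the wrist view puts it about 1 mm away.
- **Other objects:** The small lid, the spoon and the other bystanders in view look unmoved by eye. I did not measure them again.

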